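Fit the filter cartridge to the vacuum lifter's pump unit

ROBOT

A 6-joint arm with a two-finger parallel gripper is mounted at the origin on the work surface. World frame = base frame: x ahead of the robot, y to its left, z up, the work surface at z = 0. Lengths are in m, angles in rad, forces in N, time in s.
With the tool pointing down it reaches from about 0.35 to 0.85 m from the base axis. Payload 8.1 kg.
Tool frame: the origin (TCP) lies at the very end of the fingers, on their centre line; the grasp point (between the pads) lies 19 mm behind it; z points along the fingers, y is the line along which they close (so a half turn about z gives the same grasp; the last joint's range is limited). The gripper opens to 93 mm and grips with 3 to 60 N. Pads are 15 mm wide; open, the fingers measure 128 mm over their backs; the gripper's body (75 mm by 188 mm) begins 65 mm behind the grasp point.
Start: joints at [1.225, 0.13, 1.488, -0, 1.523, -0.085], TCP at [0.155, 0.58, 0.219] pointing down, gripper open.
Joint ranges: [-2.96, 2.96], [-0.89, 2.26], [0.02, 2.5], [-1.34, 4.48], [0, 2.73], [-2.66, 2.66]. Speed limits (rad/s): [2.39, 2.39, 2.79, 3.14, 3.14, 3.14].

INTERFACE

Orientations are given as a rotation vector (axis times angle).
In Python, from plant import robot, imaging gives the robot as it stands.
- The arm moves only by the tool jog_arm, never from a script. Its argument "rows" is a list of rows, each a list of 2 entries, a list of its own where there are three numbers: the shift along the tool's x, y, z each as a share of 0.2 m, from -1 to 1, then the turn, a rotation vector about the tool's x, y, z each as a share of pi/2 rad, from -1 to 1. A call has 1 to 5 rows; each row is the pose to reach, as a shift and turn from the pose commanded when the call began, along the tool's axes at that moment; what a row does not reach only later rows make up. A row lasts 1/10 s, in which the tool goes at most 50 mm and 8.59 degrees, less where a joint would pass 70% of its speed; a pose out of reach is approached as far as the arm can. A call with a number of a shift or a turn outside -1 to 1 is refused whole. A call with a gripper value outside its range is refused whole. "hand" is the closure, from -1 (fully open) to 1 (shut), set as the call begins (left out, the last holds). The fingers move at their own pace and stop on an object; "squeeze" is the grip in N (left out, the last holds). Time passes only in rows, so rows that repeat a pose let the fingers close. It gives the time, the measured TCP pose, the force, the opening and the grip force at its end, in the units of the state.
- robot.read_state(): the state, without advancing time (a new reading comes with each control period).
- imaging.read_camera(name): name is "scene" or "top" or "wrist"; returns a dict with "frame" (400x640x3 uint8, red, green, blue), "vertical_fov" (degrees; the focal length in pixels is half the picture's height over the tangent of half this angle, whatever the lens; pixels are square), "cx", "cy" (the principal point, pixels), "k1" (the pictures are not rectified: a ray, as slopes to the right and down, at radius r is drawn at 1 + k1 r^2 times it, then the intrinsics apply), "R" (3x3) and "t" (3): a world point X has camera coordinates R X + t. Camera axes: x right, y down, z forward; pixel columns grow to the right and rows downward; lengths in m; the calibration is good to about 2 mm. A picture is of the moment at which its call begins. There is no depth.
- robot.close_job(): hands the job in; it is judged then, once.
The state is a dict: "t": time; "q": joint angles; "dq": joint speeds; "joint_torque": joint torques, N m; "tool_pos": TCP position; "orientation": TCP orientation; "force": force on the tool from outside, world axes, zero at the start; "wrist_torque": the same for the moment, N m; "opening": finger opening in m; "gripper_force": force on a finger pad.
Only numpy, scipy, OpenCV 4.12 (cv2) and the standard library are available. Lean on these libraries where they do the work, as an engineer would, in place of code of your own. Each camera call takes 0.05 s, during which the arm holds its last target. There are 200 camera calls.

TASK

Pull the blue tool drawer open and take out the orange filter cartridge. Lay it in the pump unit's loading channel with its open end facing the spigot but not yet on it, and let go; then push it along the channel onto the spigot until it is fully home against the red collar. Leave the bottle, the jar, the can and the carton standing where they are.

Things in the scene. Friction and masses are not known exactly. Their poses are not given: they have to be found in the camera images.
- cab: Blue steel tool cabinet, fixed to the bench, 240 (x, depth) x 240 (y) x 110 mm high, with one drawer in its -x face. Origin: centre of its underside on the bench; z up. Its place, side and yaw vary. Its roof begins 105 mm in front (-x) of its origin: the drawer must be open 0.145 m or more to lift the cartridge straight out.
- cab_drawer0 (a joint): How far the drawer is open, in m: 0 shut (it starts shut or a few mm open), 0.165 fully open. It slides along the cabinet's own -x, with about 1 N of friction, and stays where it is left.
- cab_drawer0_handle (a point): Middle of the drawer's steel bar handle: a horizontal bar 11 mm in diameter and about 120 mm long along the cabinet's y, 35 mm out from the drawer front, 72 mm above the bench. Two posts join it to the drawer front 51 mm either side of the middle. It moves with the drawer.
- cartridge: Filter cartridge: orange square plastic case with a black rear end and pale filter ribs, 110 mm long (own x), 54 mm wide and 54 mm high, about 0.15 to 0.31 kg. A round bore 40 mm in diameter and 65 mm deep opens at its +x end; the -x end is closed, flat and black. Origin: centre of its underside, z up. It starts lying in the drawer, bore roughly towards the cabinet's +x.
- mouth (a point): Centre of the cartridge's open end: 55 mm along the cartridge's +x from its origin, 27 mm above its underside.
- unit: Pump unit, fixed to the bench: grey housing 150 (x) x 170 x 125 mm with a dark motor on top, rising to 170 mm, and in front of it (own -x) a straight loading channel along its x, from x = -215 mm to the housing's face. Origin: on the bench under the middle of the housing's front face; z up. Place, side and yaw vary.
- port_base (a point): Foot of the spigot: centre of the front of the red collar (52 mm in diameter), 6 mm in front of the housing's face, 62 mm above the bench; axes as the unit's. The aluminium spigot, 36 mm in diameter, runs 55 mm from here along -x, tapering to 26 mm over its last 12 mm, level with the bore of a cartridge on the channel floor. Home: mouth here, open end on the collar.
- bottle: White plastic bottle, blue cap, 58 mm in diameter, 170 mm high, standing on the bench between cabinet and unit. Origin: centre of its underside.
- jar: Amber jar with a red lid, 64 mm in diameter, 85 mm high, standing on the bench beside the channel, on its +y side. Origin: centre of its underside.
- carton: Small taped cardboard carton, 80 x 110 x 65 mm high, standing on top of the cabinet (its underside 110 mm above the bench). Origin: centre of its underside.
- drawer_floor (a point): Centre of the drawer's inner floor, 22 mm above the bench; it moves with the drawer, axes as the cabinet's. The inside is 195 mm long (x) and 198 mm wide (y); the side walls' tops are 88 mm and the front panel's top 96 mm above the bench. A grey rack of spare cups, 22 mm wide and 48 mm high, is fixed along the -y wall.
- channel_floor (a point): Middle of the channel's floor, 150 mm in front of the housing's face, 35 mm above the bench; axes as the unit's. Floor 59 mm wide between 8 mm rails; over x = -215 to -97 mm (unit's x) lead-ins slope outward to 78 mm wide, 50 mm above the bench. Over x = -95 to 0 yellow side guards, 65 mm apart inside, 77 mm outside, rise to 85 mm above the bench. The end away from the housing is open.
- can: Green metal can, 56 mm in diameter, 80 mm high, standing on the bench beside the channel, on its -y side. Origin: centre of its underside.
There are look-alikes about, which are no part of the job. Of the things that look like the bottle, take the one that is farthest from the robot's base at the start.

How it is judged:
On the way, in this order (a step that is already met when the one before it is completed fails the run):
1. the drawer is pulled open, more than 0.10 m (value of joint cab_drawer0 above 0.1 m), for 0.1 s.
2. the cartridge lies in the channel, let go, open end towards the spigot and 52 to 140 mm from the collar (x of mouth in the frame of port_base between -0.14 and -0.052 m and y of mouth in the frame of port_base between -0.008 and 0.008 m and z of mouth in the frame of port_base between -0.004 and 0.004 m and x of mouth in the frame of cartridge above 0 m and x of cartridge in the frame of port_base below -0.1 m and angle between the x axis of cartridge and the x axis of unit, either way round below 0.12 rad and contact force between cartridge and the fingers below 0.1 N), for 0.2 s.
At the end, for the whole second after the job is handed in: The cartridge is on the spigot and home: its open end within 5 mm of the collar, in line with the spigot within 0.08 rad and its mouth's centre within 6 mm of the port, at rest; bottle, jar, can and carton upright where they stood (x of mouth in the frame of port_base above -0.005 m and distance between mouth and port_base below 0.006 m and angle between the x axis of cartridge and the x axis of unit, either way round below 0.08 rad and x of cartridge in the frame of port_base below -0.05 m and linear speed of cartridge below 0.01 m/s and angle between each of bottle, jar, carton, can's own z axis and vertical below 0.1 rad); the robot touches nothing.
It fails at once if the bottle is moved more than 25 mm (distance of bottle from where it was at the start of the episode above 0.025 m).
It fails at once if the jar is moved more than 25 mm (distance of jar from where it was at the start of the episode above 0.025 m).
It fails at once if the carton is moved more than 25 mm (distance of carton from where it was at the start of the episode above 0.025 m).
It fails at once if the can is moved more than 25 mm (distance of can from where it was at the start of the episode above 0.025 m).
It also fails if it takes over 64 s, if anything falls off the work surface, if the arm or the gripper's body presses on something with over 40 N, if the wrist force passes 120 N, or if a joint passes its speed limit or range.

## Working session

There is one attempt and no reset: what is moved stays moved. The work goes in short steps, Python scripts to look and compute and a tool call to move; the robot and the scene stay as the last step left them, time stands still between calls to the robot, and variables do not carry over. Pictures are saved under pics/ and viewed, at most 13 in all, crops included, and the job is handed in when it is done.

Besides the shell and the picture viewer there is one more tool, called after "Request:" as name([rows], argument=value, ...), one row to a line, values as JSON. jog_arm: Moves the arm, as the interface text tells. Its arguments: {"type":"object","properties":{"rows":{"type":"array"},"hand":{"type":"number"},"squeeze":{"type":"number"}},"required":["rows"]}

```bash
ls; mkdir -p pics; python3 - <<'E'
from plant import robot, imaging
import cv2,pickle
d={}
for n in ("scene","top","wrist"):
    c=imaging.read_camera(n); d[n]=c
    cv2.imwrite(f"pics/{n}0.png",c["frame"][:,:,::-1])
    print(n,c["vertical_fov"],c["cx"],c["cy"],c["k1"],c["t"],c["R"])
pickle.dump(d,open("c0.pkl","wb"))
print(robot.read_state())
E
```

```text
pics
scene 46.570612492959995 317.3528980725064 198.44553966266466 -0.10516228975868644 [-0.19445026 -0.3063359   1.86051332] [[ 0.31134515  0.95028169 -0.00537633]
 [ 0.63181428 -0.21122358 -0.74578503]
 [-0.70984147  0.22879971 -0.66616498]]
top 53.29160383786229 319.7634540754752 213.3622685789178 -0.06883024865067747 [0.00939578 0.57886113 1.13399615] [[-0.015874   -0.9998402   0.00822187]
 [-0.98977913  0.01454768 -0.14186487]
 [ 0.14172259 -0.0103898  -0.98985189]]
wrist 68.42698823563624 317.3447411120815 196.73461147998273 0.005247725788799469 [-0.5984889  -0.03115706  0.39225255] [[ 0.25779395  0.9661973  -0.00225027]
 [ 0.92947014 -0.24735727  0.27367797]
 [ 0.26387029 -0.07264408 -0.96181875]]
{'t': 0.15, 'q': array([ 1.22461531e+00,  1.30962627e-01,  1.48900721e+00, -9.89307309e-06,
        1.52301886e+00, -8.54073092e-02]), 'dq': array([ 1.30208516e-04, -1.36282455e-03, -1.64305979e-03,  3.47808104e-04,
        9.66085957e-05,  4.31200082e-04]), 'joint_torque': array([ 6.10487077e-04, -5.60480976e+01, -4.92330980e+01,  7.67534925e-02,
        3.06730682e-02, -7.02781313e-05]), 'tool_pos': array([0.15453548, 0.57930866, 0.21785544]), 'orientation': array([-4.08424276e-01, -3.11463833e+00,  2.14516292e-03]), 'force': array([-0.60118214,  0.59096326, -0.17850406]), 'wrist_torque': array([-0.0652061 ,  0.02304339,  0.00144623]), 'gripper_force': 0.0, 'opening': 0.09278739077223726}
```

View pics/scene0.png

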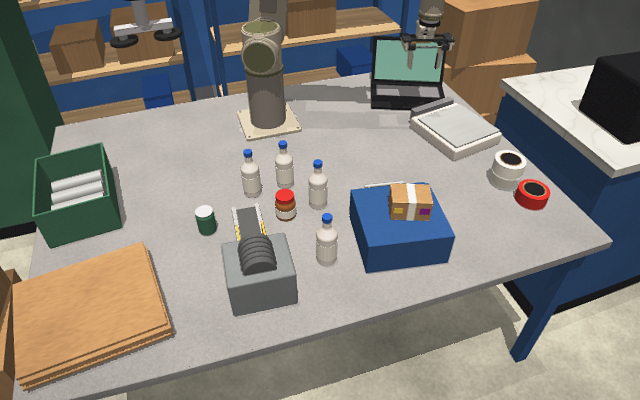

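View pics/top0.png

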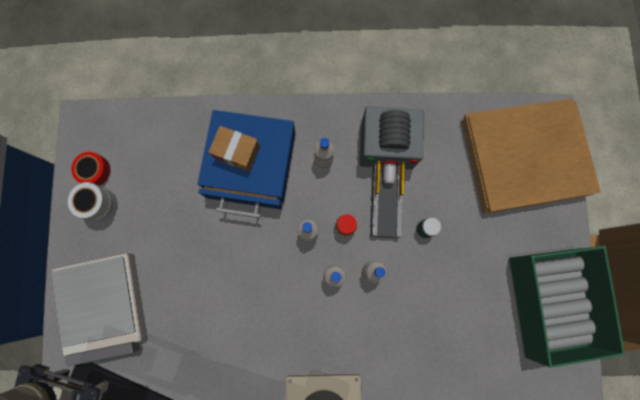

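The scene view shows the cabinet at right (roof around 350–450, 183–265), the unit's housing near (260,270), and four bottles. The farthest is at (326,245). In the top view the cabinet roof spans (200–295, 110–205), the handle is near (240,213) and the channel runs (373–405, 160–238). I'll zoom in for corner picks.

```bash
cat > h.py <<'E'
import numpy as np, cv2
def K(c):
    f=200/np.tan(np.radians(c["vertical_fov"])/2)
    return np.array([[f,0,c["cx"]],[0,f,c["cy"]],[0,0,1.]]), np.array([c["k1"],0,0,0,0.])
def proj(c,X):
    k,d=K(c); return cv2.projectPoints(np.atleast_2d(X).astype(float),cv2.Rodrigues(np.array(c["R"]))[0],np.array(c["t"],float),k,d)[0][:,0]
def pix2z(c,uv,z):
    k,d=K(c); n=cv2.undistortPoints(np.array(uv,float).reshape(-1,1,2),k,d)[:,0]
    R=np.array(c["R"]);C=-R.T@np.array(c["t"]); r=np.c_[n,np.ones(len(n))]@R
    return C+r*((z-C[2])/r[:,2])[:,None]
E
python3 - <<'E'
import pickle,cv2
d=pickle.load(open("c0.pkl","rb"))
f=d["top"]["frame"][:,:,::-1]
a=cv2.resize(f[95:235,190:330],None,fx=4,fy=4,interpolation=cv2.INTER_CUBIC)
b=cv2.resize(f[95:245,350:450],None,fx=4,fy=4,interpolation=cv2.INTER_CUBIC)
import numpy as np
H=600;o=np.zeros((H,800,3),np.uint8);o[:560,:400]=a[:,:400];o[:600,400:]=b
# left panel x:190-290 ; right panel x:350-450
cv2.imwrite("pics/crop1.png",o)
E
```

```text
(no output)
```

View pics/crop1.png

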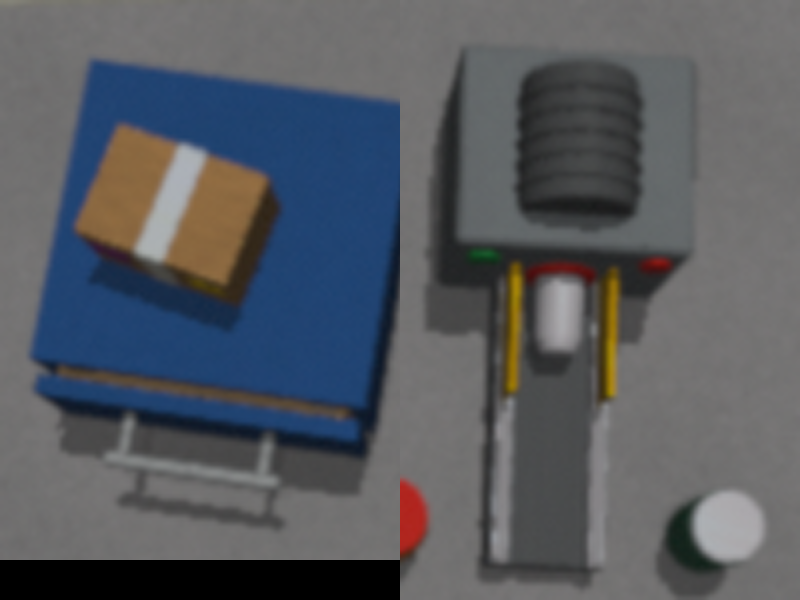

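Crop: cabinet roof corners at panel (33,357), (92,60) and (370,405), handle ends at (107,458) and (277,484). Housing top corners are at (459,241), (690,253), (462,47) and (694,60), guard front outer corners at (505,393) and (617,398). The drawer is a few mm open. Next I fit the poses.

```bash
cat > fit.py <<'E'
import pickle,numpy as np
from scipy.optimize import least_squares
from h import *
d=pickle.load(open("c0.pkl","rb"));c=d["top"]
L=lambda p:np.array([[190+x/4,95+y/4] for x,y in p]);Rr=lambda p:np.array([[350+(x-400)/4,95+y/4] for x,y in p])
def T(p,P):
    cs,s=np.cos(p[2]),np.sin(p[2]);return np.array([[p[0]+cs*x-s*y,p[1]+s*x+cs*y,z] for x,y,z in P])
def fit(P,uv,p0):
    r=least_squares(lambda p:(proj(c,T(p,P))-uv).ravel(),p0);print(r.x.round(4),r.fun.reshape(-1,2).round(1).tolist());return r.x
cab=fit([(-.105,.12,.11),(.12,.12,.11),(-.105,-.12,.11)],np.vstack([L([(33,357),(92,60),(370,405)])]),[.6,.3,0])
unit=fit([(0,.085,.125),(0,-.085,.125),(.15,.085,.125),(.15,-.085,.125),(-.095,.0385,.085),(-.095,-.0385,.085)],Rr([(459,241),(690,253),(462,47),(694,60),(505,393),(617,398)]),[.6,-.2,0])
h=pix2z(c,L([(107,458),(277,484)]),.072);print("handle ends",h.round(4).tolist(),"mid",h.mean(0).round(4),np.hypot(*(h[1]-h[0])[:2]))
cs,s=np.cos(cab[2]),np.sin(cab[2]);m=h.mean(0)[:2]-cab[:2];print("handle in cab",cs*m[0]+s*m[1],-s*m[0]+cs*m[1])
print("bottles",pix2z(c,[(324,144),(307,228),(335,277),(379,272)],.17).round(3).tolist())
print("jar",pix2z(c,[(346.5,225)],.085).round(3),"can",pix2z(c,[(431.5,226.5)],.08).round(3))
print("chan end",[T(unit,[(x,y,z)]).round(4).tolist() for x,y,z in [(-.215,0,.035),(-.15,0,.035),(0,0,.035)]])
np.savez("fit.npz",cab=cab,unit=unit)
# tool axes
from plant import robot
import cv2
print(cv2.Rodrigues(robot.read_state()["orientation"])[0].round(3))
E
python3 fit.py
```

```text
[ 0.741   0.2068 -0.1564] [[0.1, 0.3], [-0.1, -0.5], [-0.1, 0.1]]
[ 0.7215 -0.2085 -0.0651] [[-1.3, 0.9], [1.2, 1.2], [-0.4, -1.0], [0.4, -0.9], [0.7, -0.2], [-0.6, -0.1]]
handle ends [[0.5901, 0.2975, 0.072], [0.5694, 0.1746, 0.072]] mid [0.5798 0.236  0.072 ] 0.12467583684382888
handle in cab -0.16379507154231437 0.0037334089589437305
bottles [[0.749, -0.013, 0.17], [0.522, 0.036, 0.17], [0.395, -0.035, 0.17], [0.406, -0.148, 0.17]]
jar [[ 0.538 -0.074  0.085]] can [[ 0.531 -0.318  0.08 ]]
chan end [[[0.5069, -0.1945, 0.035]], [[0.5718, -0.1987, 0.035]], [[0.7215, -0.2085, 0.035]]]
[[-0.966  0.258 -0.   ]
 [ 0.258  0.966 -0.001]
 [ 0.    -0.001 -1.   ]]
```

```bash
cat >> h.py <<'E'
F=None
def W(p,x,y):
    c,s=np.cos(p[2]),np.sin(p[2]); return np.array([p[0]+c*x-s*y,p[1]+s*x+c*y])
def Lc(p,X):
    c,s=np.cos(p[2]),np.sin(p[2]); d=np.array(X)[:2]-p[:2]; return np.array([c*d[0]+s*d[1],-s*d[0]+c*d[1]])
def plan(pos,yang):
    """shares to TCP pos, tool down, tool y at world angle yang (mod pi)"""
    from plant import robot
    s=robot.read_state(); R=cv2.Rodrigues(s["orientation"])[0]
    best=None
    for a in (yang,yang+np.pi):
        y=np.array([np.cos(a),np.sin(a),0]); z=np.array([0,0,-1.]); Rt=np.c_[np.cross(y,z),y,z]
        v=cv2.Rodrigues(R.T@Rt)[0].ravel()
        if best is None or np.linalg.norm(v)<np.linalg.norm(best): best=v
    sh=R.T@(np.array(pos)-s["tool_pos"])
    print("shift",(sh/.2).round(3),"turn",(best/(np.pi/2)).round(3),"at",s["tool_pos"].round(4),"q6",s["q"][5].round(2),"t",s["t"])
E
python3 - <<'E'
from h import *; import pickle
f=np.load("fit.npz");cab,unit=f["cab"],f["unit"];c=pickle.load(open("c0.pkl","rb"))["top"]
P=pix2z(c,[(190+x/4,95+y/4) for x,y in [(120,125),(270,178),(222,285),(77,230)]],.175)
print("carton in cab",[Lc(cab,p).round(3).tolist() for p in P])
for n,p in dict(jar=(.538,-.074),can=(.531,-.318),b=(.749,-.013),b2=(.522,.036)).items(): print(n,Lc(unit,p).round(3),Lc(cab,p).round(3))
h=W(cab,-.164,.001);print(h); plan([*h,.22],cab[2])
E
```

```text
carton in cab [[0.051, 0.07], [0.028, -0.037], [-0.05, -0.017], [-0.026, 0.086]]
jar [-0.192  0.122] [-0.157 -0.309]
can [-0.183 -0.122] [-0.126 -0.551]
b [0.015 0.197] [ 0.042 -0.216]
b2 [-0.215  0.231] [-0.19  -0.203]
[0.57915989 0.23337474]
shift [-2.497 -1.124 -0.009] turn [-0.001  0.001  0.934] at [0.1545 0.5793 0.2179] q6 -0.09 t 0.15
```

Request:
jog_arm([
  [[-0.2, -0.09, 0], [0, 0, 0.08]],
  [[-0.4, -0.18, 0], [0, 0, 0.16]],
  [[-0.6, -0.27, 0], [0, 0, 0.24]],
  [[-0.8, -0.36, 0], [0, 0, 0.32]],
  [[-1, -0.45, 0], [0, 0, 0.4]],
], hand=0.48, squeeze=30)

```text
t: 0.65
tool_pos: [0.3257, 0.4398, 0.2184]
orientation: [-1.358, -2.833, 0.001]
force: [0.8, 0.1, 0.3]
opening: 0.0576
gripper_force: 0.0
```

```bash
cat > p.py <<'E'
import sys; from h import *
f=np.load("fit.npz"); fr=f[sys.argv[1]]; x,y,z,a=map(float,sys.argv[2:6])
plan([*W(fr,x,y),z],fr[2]+a)
E
python3 p.py cab -.164 .001 .22 0
```

```text
shift [-1.599  0.342 -0.008] turn [-0.    0.    0.53] at [0.3257 0.4398 0.2184] q6 0.16 t 0.65
```

Request:
jog_arm([
  [[-0.2, 0.042, 0], [0, 0, 0.08]],
  [[-0.4, 0.085, 0], [0, 0, 0.16]],
  [[-0.6, 0.13, 0], [0, 0, 0.24]],
  [[-0.8, 0.17, 0], [0, 0, 0.32]],
  [[-1, 0.21, 0], [0, 0, 0.4]],
])

```text
t: 1.15
tool_pos: [0.4843, 0.311, 0.2184]
orientation: [-2.167, -2.274, 0.001]
force: [1.1, 0.6, 0.5]
opening: 0.0248
gripper_force: 0.0
```

```bash
python3 p.py cab -.164 .001 .18 0
```

```text
shift [-0.411  0.455  0.192] turn [-0.    0.    0.13] at [0.4843 0.311  0.2184] q6 0.43 t 1.15
```

Request:
jog_arm([
  [[-0.14, 0.15, 0.06], [0, 0, 0.05]],
  [[-0.28, 0.3, 0.13], [0, 0, 0.1]],
  [[-0.411, 0.455, 0.19], [0, 0, 0.13]],
  [[-0.411, 0.455, 0.19], [0, 0, 0.13]],
  [[-0.411, 0.455, 0.19], [0, 0, 0.13]],
])

```text
t: 1.65
tool_pos: [0.5785, 0.2342, 0.1794]
orientation: [-2.383, -2.045, 0.003]
force: [0.3, 0.0, 0.7]
opening: 0.0244
gripper_force: 0.0
```

```bash
python3 p.py cab -.164 .001 .053 0; python3 - <<'E'
from plant import imaging,robot
import cv2,pickle
c=imaging.read_camera("wrist");pickle.dump(c,open("w1.pkl","wb"))
from h import *
cab=np.load("fit.npz")["cab"];im=c["frame"][:,:,::-1].copy()
for y in (-.051,0,.051):
  u=proj(c,[*W(cab,-.164,y),.072])[0]; print(u); cv2.circle(im,tuple(int(v) for v in u),4,(0,0,255),1)
cv2.imwrite("pics/w1.png",im)
E
```

```text
shift [-0.003  0.005  0.632] turn [-0.001  0.     0.003] at [0.5785 0.2342 0.1794] q6 0.45 t 1.65
[319.44333654 244.23673825]
[319.75751312 195.94822517]
[320.10505626 142.65280194]
```

View pics/w1.png

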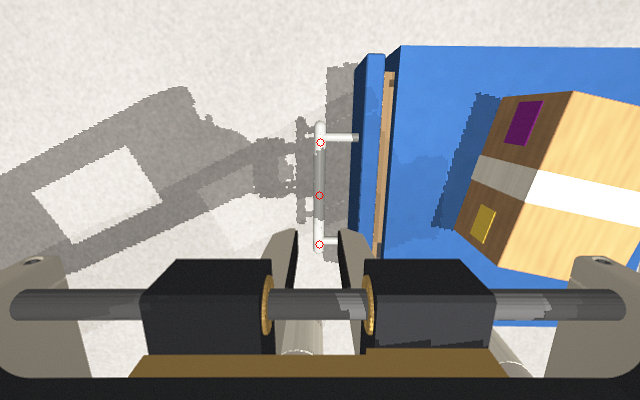

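The wrist view shows the bar at u≈319 between the fingers (posts at v≈137 and 241), within 1 mm of my projection across the bar. I descend and grip.

Request:
jog_arm([
  [[0, 0, 0.16], [0, 0, 0]],
  [[0, 0, 0.32], [0, 0, 0]],
  [[0, 0, 0.48], [0, 0, 0]],
  [[0, 0, 0.6], [0, 0, 0]],
  [[0, 0, 0.63], [0, 0, 0]],
])

```text
t: 2.2
tool_pos: [0.5756, 0.2358, 0.0518]
orientation: [-2.379, -2.049, 0.007]
force: [-0.2, 0.1, -0.6]
opening: 0.0244
gripper_force: 0.0
```

Request:
jog_arm([
  [[0, 0, 0], [0, 0, 0]],
  [[0, 0, 0], [0, 0, 0]],
  [[0, 0, 0], [0, 0, 0]],
  [[0, 0, 0], [0, 0, 0]],
], hand=1, squeeze=20)

```text
t: 2.6
tool_pos: [0.5799, 0.236, 0.0569]
orientation: [2.382, 2.047, 0.005]
force: [0.2, 2.2, 5.0]
opening: 0.0106
gripper_force: 20.0
```

Request:
jog_arm([
  [[0, -0.05, 0], [0, 0, 0]],
  [[0, -0.14, 0], [0, 0, 0]],
  [[0, -0.24, 0], [0, 0, 0]],
  [[0, -0.34, 0], [0, 0, 0]],
  [[0, -0.44, 0], [0, 0, 0]],
])

```text
t: 3.1
tool_pos: [0.4928, 0.2505, 0.0568]
orientation: [2.382, 2.048, 0.01]
force: [3.3, 9.8, 2.7]
opening: 0.0102
gripper_force: 20.0
```

Request:
jog_arm([
  [[0, -0.1, 0], [0, 0, 0]],
  [[0, -0.2, 0], [0, 0, 0]],
  [[0, -0.28, 0], [0, 0, 0]],
  [[0, -0.32, 0], [0, 0, 0]],
  [[0, -0.34, 0], [0, 0, 0]],
])

```text
t: 3.6
tool_pos: [0.4254, 0.2617, 0.0569]
orientation: [-2.381, -2.048, -0.012]
force: [3.5, 12.7, -0.8]
opening: 0.0102
gripper_force: 20.0
```

Request:
jog_arm([
  [[0, 0, 0], [0, 0, 0]],
  [[0, 0, 0], [0, 0, 0]],
  [[0, 0, 0], [0, 0, 0]],
], hand=0.45)

```text
t: 3.9
tool_pos: [0.4244, 0.2582, 0.0547]
orientation: [2.382, 2.047, -0.001]
force: [-0.3, -0.3, 0.2]
opening: 0.0247
gripper_force: 0.0
```

```bash
python3 p.py cab -.164 .001 .053 0; python3 p.py cab -.3 0 .25 1.5708
```

```text
shift [-0.006  0.784  0.008] turn [0.    0.    0.003] at [0.4244 0.2582 0.0547] q6 0.59 t 3.9
shift [-0.008  0.104 -0.977] turn [-0.     0.    -0.997] at [0.4244 0.2582 0.0547] q6 0.59 t 3.9
```

Request:
jog_arm([
  [[0, 0, -0.2], [0, 0, 0]],
  [[0, 0, -0.4], [0, 0, 0]],
  [[0, 0, -0.6], [0, 0, -0.07]],
  [[0, 0, -0.8], [0, 0, -0.15]],
  [[0, 0, -1], [0, 0, -0.24]],
], hand=-0.5)

```text
t: 4.4
tool_pos: [0.4242, 0.258, 0.2561]
orientation: [1.951, 2.462, -0.001]
force: [-0.0, 0.2, -0.1]
opening: 0.0613
gripper_force: 0.0
```

Request:
jog_arm([
  [[0, 0, 0], [0, 0, -0.09]],
  [[0, 0, 0], [0, 0, -0.18]],
  [[0, 0, 0], [0, 0, -0.27]],
  [[0, 0, 0], [0, 0, -0.36]],
  [[0, 0, 0], [0, 0, -0.45]],
])

```text
t: 4.9
tool_pos: [0.4244, 0.2581, 0.2544]
orientation: [-0.977, -2.985, 0.001]
force: [-0.4, -1.0, -0.5]
opening: 0.0699
gripper_force: 0.0
```

Request:
jog_arm([
  [[0, 0, 0], [0, 0, -0.09]],
  [[0, 0, 0], [0, 0, -0.18]],
  [[0, 0, 0], [0, 0, -0.27]],
  [[0, 0, 0], [0, 0, -0.31]],
  [[0, 0, 0], [0, 0, -0.31]],
])

```text
t: 5.4
tool_pos: [0.4244, 0.2581, 0.2543]
orientation: [-0.236, -3.132, 0.001]
force: [0.4, -0.8, -0.3]
opening: 0.0698
gripper_force: 0.0
```

```bash
python3 - <<'E'
from plant import imaging,robot
import cv2,pickle,numpy as np
c=imaging.read_camera("wrist");t=imaging.read_camera("top");s=imaging.read_camera("scene");pickle.dump((c,t,s),open("w2.pkl","wb"))
print(robot.read_state()["tool_pos"],robot.read_state()["q"])
cv2.imwrite("pics/w2.png",c["frame"][:,:,::-1])
f=t["frame"][:,:,::-1]
cv2.imwrite("pics/t2.png",cv2.resize(f[140:290,180:330],None,fx=4,fy=4,interpolation=cv2.INTER_CUBIC))
E
```

```text
[0.42438903 0.25835164 0.25446583] [ 4.43680231e-01 -1.63780797e-01  1.71424791e+00 -1.01702515e-04
  1.59153824e+00 -9.73884035e-01]
```

View pics/w2.png

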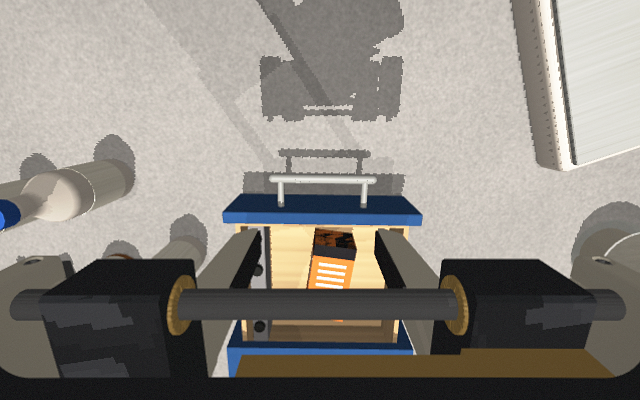

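View pics/t2.png

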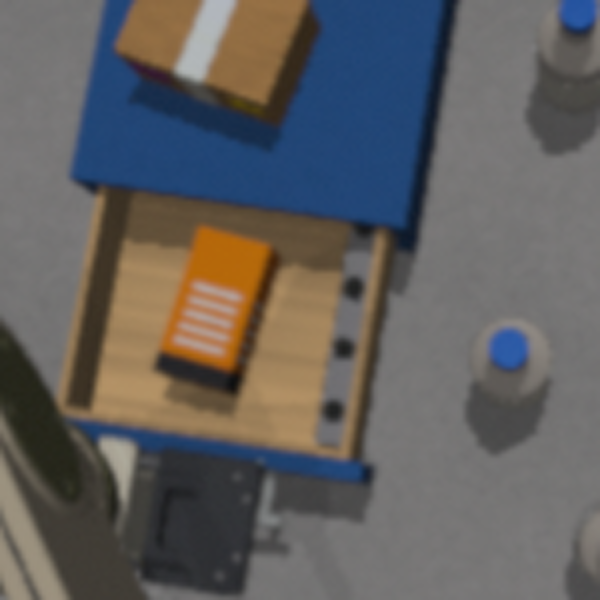

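Wrist view: drawer fully open, cartridge inside near (330,260) with its black end toward the handle. Top crop: orange case from (202,227)/(274,246) to a black end at about (158–240, 350–390). I fit the box to the orange mask.

```bash
cat > cart.py <<'E'
import pickle,numpy as np,cv2,sys
from scipy.optimize import minimize
from h import *
def mask(c,roi,S=6):
    x0,y0,x1,y1=roi
    f=cv2.resize(c["frame"][y0:y1,x0:x1],None,fx=S,fy=S,interpolation=cv2.INTER_CUBIC)
    h=cv2.cvtColor(f,cv2.COLOR_RGB2HSV)
    m=cv2.inRange(h,(4,170,60),(18,255,255))
    n,l,st,_=cv2.connectedComponentsWithStats(m); k=1+st[1:,4].argmax()
    hull=cv2.convexHull(cv2.findNonZero((l==k).astype(np.uint8)))
    o=np.zeros(m.shape,np.uint8); cv2.fillConvexPoly(o,hull,1); return o,st[k]
def corners(p,z0):
    return np.array([[*W(p,x,y),z] for x in (.055-p[3],.055) for y in (-.027,.027) for z in (z0,z0+.054)])
def fit(c,roi,z0,p0,S=6):
    M,st=mask(c,roi,S)
    def cost(p):
        uv=(proj(c,corners(p,z0))-np.array(roi[:2])+.5)*S-.5
        o=np.zeros(M.shape,np.uint8); cv2.fillConvexPoly(o,cv2.convexHull((uv*16).astype(np.int32)),1,shift=4)
        return 1-(o&M).sum()/max(1,(o|M).sum())
    b=None
    for da in (-.1,0,.1):
        q=np.array(p0,float);q[2]+=da
        s=np.vstack([q]+[q+np.eye(4)[i]*[.015,.015,.15,.015][i] for i in range(4)])
        r=minimize(cost,q,method="Nelder-Mead",options=dict(initial_simplex=s,xatol=1e-5,fatol=1e-6,maxiter=600))
        if b is None or r.fun<b.fun:b=r
    return b.x,b.fun,st
E
python3 - <<'E'
from cart import *
c,t,s=pickle.load(open("w2.pkl","rb"));cab=np.load("fit.npz")["cab"]
k=pix2z(t,[(180+215/4,140+305/4)],.076)[0];print(k,Lc(cab,k))
p,e,st=fit(t,(205,185,255,245),.022,[k[0],k[1],cab[2]-.1,.09]);print(p,e,st,"in cab",Lc(cab,p),p[2]-cab[2])
np.savez("cart.npz",p=p)
z=pix2z(t,[(180+x/4,140+y/4) for x,y in [(67,415),(350,455)]],.088); print("walls",[Lc(cab,q) for q in z])
E
```

```text
[0.56922975 0.24714681 0.076     ] [-0.17595427  0.01305708]
[ 0.56941624  0.25220692 -0.29059519  0.09396143] 0.050879189457068374 [   92    69   175   221 15732] in cab [-0.1765583   0.01808447] -0.13418320744432005
walls [array([-0.26896348,  0.1007615 ]), array([-0.26802526, -0.10109362])]
```

```bash
python3 - <<'E'
from h import *
p=np.load("cart.npz")["p"]; plan([p[0],p[1],.15],p[2]+np.pi/2)
E
```

```text
shift [-0.721  0.08   0.522] turn [-0.    -0.     0.087] at [0.4244 0.2584 0.2545] q6 -0.97 t 5.55
```

Request:
jog_arm([
  [[-0.2, 0.02, 0.1], [0, 0, 0.03]],
  [[-0.4, 0.04, 0.2], [0, 0, 0.06]],
  [[-0.6, 0.066, 0.35], [0, 0, 0.087]],
  [[-0.721, 0.08, 0.52], [0, 0, 0.087]],
  [[-0.721, 0.08, 0.522], [0, 0, 0.087]],
])

```text
t: 6.05
tool_pos: [0.568, 0.2505, 0.1424]
orientation: [-0.454, -3.099, 0.008]
force: [-0.9, -0.9, -1.2]
opening: 0.0696
gripper_force: 0.0
```

```bash
python3 - <<'E'
from h import *
from plant import imaging
p=np.load("cart.npz")["p"]; plan([p[0],p[1],.044],p[2]+np.pi/2)
c=imaging.read_camera("wrist");im=c["frame"][:,:,::-1].copy()
for x in(-.055,.055):
  for y in (-.027,.027):
    u=proj(c,[*W(p,x,y),.076])[0];cv2.circle(im,tuple(int(v) for v in u),4,(255,0,255),1)
cv2.imwrite("pics/w3.png",im)
E
```

```text
shift [-0.008  0.014  0.492] turn [-0.004 -0.005 -0.   ] at [0.568  0.2505 0.1424] q6 -0.95 t 6.05
```

View pics/w3.png

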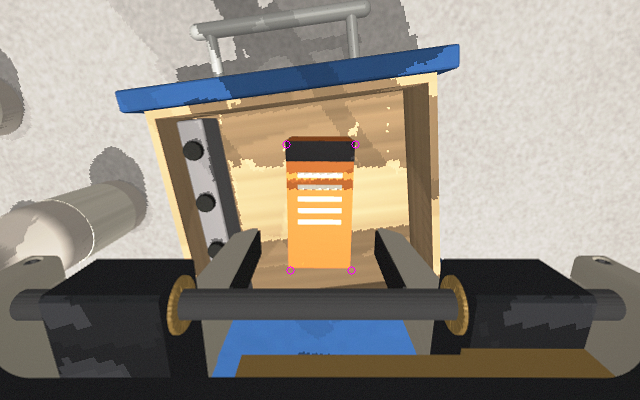

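The projected corners sit on the cartridge's top at (287,144), (354,144), (290,270) and (351,270), centred between the fingers. Next I descend, grip and lift.

Request:
jog_arm([
  [[0, 0, 0.12], [0, 0, 0]],
  [[0, 0, 0.25], [0, 0, 0]],
  [[0, 0, 0.38], [0, 0, 0]],
  [[0, 0, 0.48], [0, 0, 0]],
  [[0, 0, 0.525], [0, 0, 0]],
])

```text
t: 6.6
tool_pos: [0.5684, 0.253, 0.0452]
orientation: [-0.45, -3.109, 0.0]
force: [0.2, -0.7, -0.5]
opening: 0.07
gripper_force: 0.0
```

Request:
jog_arm([
  [[0, 0, 0], [0, 0, 0]],
  [[0, 0, 0], [0, 0, 0]],
  [[0, 0, 0], [0, 0, 0]],
  [[0, 0, 0], [0, 0, 0]],
  [[0, 0, 0], [0, 0, 0]],
], hand=1, squeeze=30)

```text
t: 7.1
tool_pos: [0.5708, 0.2532, 0.0475]
orientation: [0.45, 3.106, 0.002]
force: [-1.0, -1.4, 6.8]
opening: 0.0537
gripper_force: 30.0
```

Request:
jog_arm([
  [[0, 0, -0.05], [0, 0, 0]],
  [[0, 0, -0.15], [0, 0, 0]],
  [[0, 0, -0.3], [0, 0, 0]],
  [[0, 0, -0.5], [0, 0, 0]],
  [[0, 0, -0.7], [0, 0, 0]],
])

```text
t: 7.6
tool_pos: [0.5687, 0.2525, 0.1867]
orientation: [-0.45, -3.108, 0.001]
force: [0.6, 0.2, -0.9]
opening: 0.0537
gripper_force: 30.0
```

```bash
python3 p.py unit -.3 0.2 .25 1.5708;python3 p.py unit -.141 0 .25 1.5708
```

```text
shift [ 0.298 -1.35  -0.315] turn [-0.    -0.001 -0.142] at [0.5687 0.2525 0.1867] q6 -0.95 t 7.6
shift [-0.698 -2.15  -0.316] turn [-0.    -0.001 -0.142] at [0.5687 0.2525 0.1867] q6 -0.95 t 7.6
```

Request:
jog_arm([
  [[0, -0.1, -0.15], [0, 0, 0]],
  [[-0.05, -0.3, -0.3], [0, 0, -0.04]],
  [[-0.1, -0.52, -0.32], [0, 0, -0.08]],
  [[-0.2, -0.75, -0.32], [0, 0, -0.12]],
  [[-0.3, -0.98, -0.32], [0, 0, -0.142]],
])

```text
t: 8.1
tool_pos: [0.5712, 0.0466, 0.2508]
orientation: [0.096, 3.138, 0.0]
force: [0.8, -0.6, -2.4]
opening: 0.0538
gripper_force: 30.0
```

```bash
python3 p.py unit -.141 0 .25 1.5708
```

```text
shift [-0.123 -1.225  0.004] turn [0.    0.001 0.003] at [0.5712 0.0466 0.2508] q6 -1.52 t 8.1
```

Request:
jog_arm([
  [[-0.02, -0.2, 0], [0, 0, 0]],
  [[-0.04, -0.42, 0], [0, 0, 0]],
  [[-0.06, -0.64, 0], [0, 0, 0]],
  [[-0.09, -0.84, 0], [0, 0, 0]],
  [[-0.11, -1, 0], [0, 0, 0]],
])

```text
t: 8.6
tool_pos: [0.58, -0.1554, 0.2499]
orientation: [0.103, 3.14, -0.001]
force: [-0.8, -0.2, -2.2]
opening: 0.0537
gripper_force: 30.0
```

Request:
jog_arm([
  [[0, -0.12, 0], [0, 0, 0]],
  [[-0.01, -0.2, 0], [0, 0, 0]],
  [[-0.01, -0.22, 0], [0, 0, 0]],
  [[-0.01, -0.22, 0], [0, 0, 0]],
  [[-0.01, -0.22, 0], [0, 0, 0]],
])

```text
t: 9.1
tool_pos: [0.5797, -0.1958, 0.2493]
orientation: [-0.1, -3.14, -0.001]
force: [-0.0, -0.3, -2.6]
opening: 0.0538
gripper_force: 30.0
```

```bash
python3 p.py unit -.141 0 .15 1.5708; python3 - <<'E'
from h import *
from plant import imaging
import pickle
c=imaging.read_camera("wrist");t=imaging.read_camera("top");s=imaging.read_camera("scene");pickle.dump((c,t,s),open("w4.pkl","wb"))
u=np.load("fit.npz")["unit"];im=c["frame"][:,:,::-1].copy()
for x,y,z in [(-.215,.0295,.035),(-.215,-.0295,.035),(-.215,.039,.05),(-.215,-.039,.05)]:
    v=proj(c,[*W(u,x,y),z])[0];print(v);cv2.circle(im,tuple(int(k) for k in v),3,(255,0,255),1)
o=np.zeros((600,800,3),np.uint8);o[:400,:640]=im
cv2.imwrite("pics/w4.png",o[:400,:640])
E
```

```text
shift [-0.007 -0.018  0.497] turn [ 0.    -0.     0.001] at [ 0.5797 -0.1958  0.2493] q6 -1.92 t 9.1
[338.45823256 116.97812763]
[291.25913084 116.89459426]
[347.22956703 117.15254672]
[282.28160915 117.03755482]
```

View pics/w4.png

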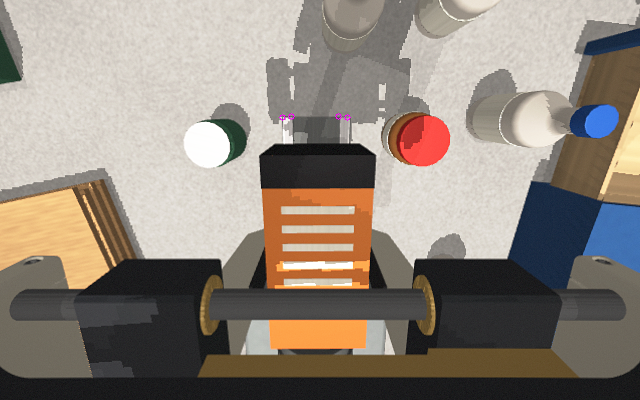

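The cartridge hangs straight in the gripper (black end u 261–375). The channel end shows at u≈283–351, v≈117, with the jar to the right and the can to the left. I'll refine the channel's centre line from pixel profiles.

```bash
python3 - <<'E'
from h import *
import pickle
c,t,s=pickle.load(open("w4.pkl","rb"))
g=cv2.cvtColor(c["frame"],cv2.COLOR_RGB2GRAY)
for v in (122,128,134,140): print(v,g[v,276:360].tolist())
big=cv2.resize(c["frame"][105:150,265:365,::-1],None,fx=7,fy=7,interpolation=cv2.INTER_NEAREST)
a=cv2.resize(t["frame"][150:245,360:420,::-1],None,fx=3,fy=3,interpolation=cv2.INTER_CUBIC)
o=np.zeros((600,700,3),np.uint8);o[:315]=big;o[315:600,:180]=a
cv2.imwrite("pics/w5.png",o)
E
```

```text
122 [137, 133, 150, 222, 224, 208, 107, 227, 244, 241, 243, 237, 159, 169, 172, 172, 125, 74, 91, 94, 92, 90, 94, 94, 91, 91, 92, 92, 94, 92, 77, 77, 82, 81, 79, 79, 82, 86, 81, 79, 82, 83, 80, 81, 81, 80, 82, 83, 82, 92, 96, 95, 93, 92, 95, 90, 92, 93, 93, 91, 92, 93, 92, 99, 155, 171, 172, 164, 163, 171, 170, 169, 181, 184, 99, 130, 126, 123, 126, 126, 139, 206, 132, 131]
128 [221, 218, 219, 220, 217, 206, 162, 196, 178, 166, 174, 172, 164, 170, 176, 175, 148, 85, 90, 93, 92, 91, 92, 94, 93, 91, 89, 90, 85, 79, 81, 79, 80, 79, 80, 79, 84, 81, 82, 81, 81, 80, 78, 81, 82, 79, 80, 81, 93, 94, 92, 95, 94, 91, 92, 89, 93, 94, 92, 90, 90, 93, 92, 105, 170, 171, 170, 165, 166, 173, 170, 171, 184, 149, 110, 143, 216, 210, 206, 204, 209, 217, 221, 222]
134 [218, 219, 215, 214, 214, 205, 202, 255, 253, 240, 240, 241, 231, 165, 172, 169, 144, 92, 146, 145, 146, 146, 143, 148, 146, 141, 131, 130, 134, 130, 136, 129, 76, 77, 79, 79, 82, 86, 83, 80, 80, 85, 78, 79, 79, 91, 94, 91, 94, 92, 94, 94, 92, 93, 92, 92, 94, 93, 91, 90, 89, 92, 93, 112, 193, 169, 172, 164, 166, 173, 168, 176, 210, 124, 119, 144, 221, 219, 217, 214, 212, 218, 219, 221]
140 [213, 216, 220, 222, 219, 206, 184, 242, 254, 240, 238, 240, 236, 236, 240, 240, 232, 74, 105, 150, 144, 145, 143, 149, 133, 130, 132, 131, 133, 134, 132, 72, 78, 80, 79, 78, 80, 81, 80, 80, 82, 83, 79, 80, 78, 77, 81, 80, 82, 82, 84, 83, 79, 79, 82, 81, 80, 80, 80, 79, 80, 81, 79, 105, 166, 151, 152, 150, 152, 153, 150, 180, 222, 117, 129, 127, 139, 220, 219, 221, 223, 221, 216, 212]
```

View pics/w5.png

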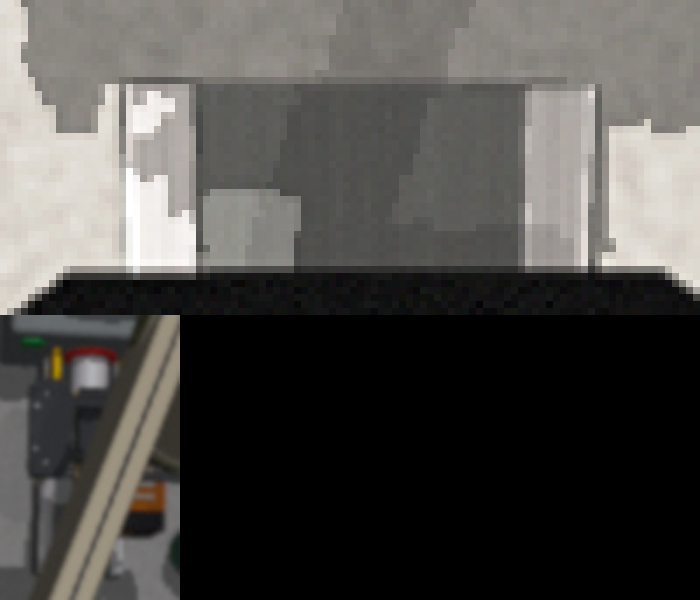

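```bash
python3 - <<'E'
from h import *
import pickle
c,t,s=pickle.load(open("w4.pkl","rb")); u=np.load("fit.npz")["unit"]
for nm,P in dict(L=[(292.4,122),(292.6,128),(292.7,134),(292.8,140)],R=[(339.7,122),(339.4,128),(339.3,134),(339.2,140)]).items():
    print(nm,[Lc(u,p).round(4).tolist() for p in pix2z(c,P,.035)])
# cartridge rear top edge ends vs. tool
from plant import robot
st=robot.read_state();R=cv2.Rodrigues(st["orientation"])[0]
zt=st["tool_pos"][2]-.023+.054
for P in [(261,157),(375,157),(262.5,188),(373,188)]:
    q=pix2z(c,[P],zt)[0]; print("cart top",P,Lc(u,q).round(4))
print("tool",Lc(u,st["tool_pos"]).round(4))
E
```

```text
L [[-0.2088, -0.0282], [-0.2015, -0.0281], [-0.1941, -0.0281], [-0.1866, -0.0282]]
R [[-0.2089, 0.0312], [-0.2016, 0.031], [-0.1942, 0.031], [-0.1867, 0.0311]]
cart top (261, 157) [-0.2002 -0.0229]
cart top (375, 157) [-0.2002  0.0298]
cart top (262.5, 188) [-0.1854 -0.0229]
cart top (373, 188) [-0.1855  0.0296]
tool [-0.1423  0.0035]
```

Request:
jog_arm([
  [[0, -0.01, 0.2], [0, 0, 0]],
  [[0, -0.01, 0.42], [0, 0, 0]],
  [[0, -0.01, 0.64], [0, 0, 0]],
  [[0, -0.01, 0.8], [0, 0, 0]],
  [[0, -0.01, 0.86], [0, 0, 0]],
])

```text
t: 9.75
tool_pos: [0.5767, -0.197, 0.0727]
orientation: [-0.1, -3.134, -0.004]
force: [-1.1, -0.3, -1.7]
opening: 0.0537
gripper_force: 30.0
```

Request:
jog_arm([
  [[0, 0, 0.02], [0, 0, 0]],
  [[0, 0, 0.04], [0, 0, 0]],
  [[0, 0, 0.06], [0, 0, 0]],
  [[0, 0, 0.075], [0, 0, 0]],
  [[0, 0, 0.075], [0, 0, 0]],
])

```text
t: 10.25
tool_pos: [0.5798, -0.1992, 0.0629]
orientation: [0.101, 3.139, -0.001]
force: [-0.2, -0.5, -1.5]
opening: 0.054
gripper_force: 30.0
```

```bash
python3 - <<'E'
from h import *
f=np.load("fit.npz");u=f["unit"].copy();u[:2]=W(u,0,.0014);np.savez("fit.npz",cab=f["cab"],unit=u)
E
python3 p.py unit -.142 .0 .058 1.5708
```

```text
shift [0.    0.006 0.024] turn [-0.     0.001  0.   ] at [ 0.5798 -0.1992  0.0629] q6 -1.92 t 10.25
```

Request:
jog_arm([
  [[0, 0.003, 0.008], [0, 0, 0]],
  [[0, 0.005, 0.015], [0, 0, 0]],
  [[0, 0.005, 0.018], [0, 0, 0]],
  [[0, 0.005, 0.018], [0, 0, 0]],
  [[0, 0.005, 0.018], [0, 0, 0]],
])

```text
t: 10.75
tool_pos: [0.5798, -0.1984, 0.0605]
orientation: [0.101, 3.139, -0.001]
force: [-5.2, 0.4, 9.0]
opening: 0.0539
gripper_force: 30.0
```

Request:
jog_arm([
  [[0, 0, 0], [0, 0, 0]],
  [[0, 0, 0], [0, 0, 0]],
  [[0, 0, 0], [0, 0, 0]],
  [[0, 0, 0], [0, 0, 0]],
  [[0, 0, 0], [0, 0, 0]],
], hand=-0.5)

```text
t: 11.25
tool_pos: [0.5794, -0.1979, 0.0585]
orientation: [-0.101, -3.14, -0.0]
force: [-0.9, 0.4, -0.2]
opening: 0.0697
gripper_force: 0.0
```

Request:
jog_arm([
  [[0, 0, -0.1], [0, 0, 0]],
  [[0, 0, -0.25], [0, 0, 0]],
  [[0, 0, -0.45], [0, 0, 0]],
  [[0, 0, -0.6], [0, 0, 0]],
  [[0, 0, -0.6], [0, 0, 0]],
])

```text
t: 11.75
tool_pos: [0.5824, -0.1992, 0.1849]
orientation: [0.101, 3.131, -0.006]
force: [0.1, -1.0, 0.8]
opening: 0.0698
gripper_force: 0.0
```

```bash
python3 - <<'E'
from h import *
from plant import imaging
import pickle
c=imaging.read_camera("wrist");pickle.dump(c,open("w6.pkl","wb"))
u=np.load("fit.npz")["unit"];im=c["frame"][:,:,::-1].copy()
for P in [(-.2,.027,.089),(-.2,-.027,.089),(-.09,.027,.089),(-.09,-.027,.089)]:
    v=proj(c,[*W(u,P[0],P[1]),P[2]])[0];print(v);cv2.circle(im,tuple(int(k) for k in v),3,(255,0,255),1)
cv2.imwrite("pics/w6.png",im)
E
python3 p.py unit -.235 0 .18 1.5708
```

```text
[350.45685113 131.99722104]
[288.51869161 131.93386639]
[346.79266703 246.98904956]
[291.548023   246.85688002]
shift [0.472 0.004 0.007] turn [-0.001  0.003  0.   ] at [ 0.5812 -0.1988  0.182 ] q6 -1.92 t 11.8
```

View pics/w6.png

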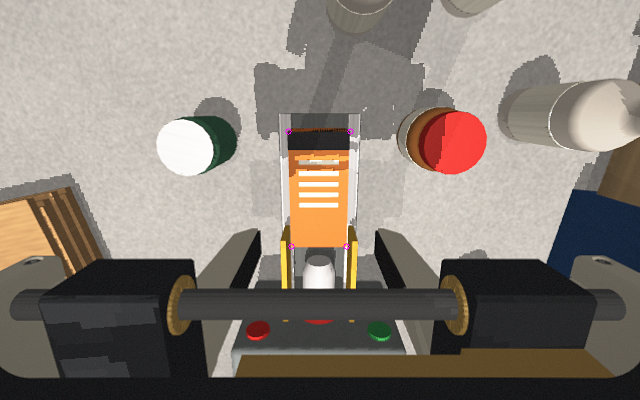

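Wrist view: the cartridge lies straight in the channel (rear corners about (289,131) and (350,131), mouth v≈247), just entering the yellow guards with the spigot ahead. I go behind it with the fingers nearly closed.

Request:
jog_arm([
  [[0.12, 0.001, 0], [0, 0, 0]],
  [[0.26, 0.003, 0], [0, 0, 0]],
  [[0.38, 0.004, 0], [0, 0, 0]],
  [[0.42, 0.004, 0], [0, 0, 0]],
  [[0.42, 0.004, 0], [0, 0, 0]],
], hand=0.66)

```text
t: 12.3
tool_pos: [0.4948, -0.1916, 0.1777]
orientation: [-0.102, -3.139, -0.001]
force: [0.4, 0.3, 0.4]
opening: 0.0345
gripper_force: 0.0
```

```bash
python3 p.py unit -.225 0 .055 1.5708
```

```text
shift [-0.012 -0.004  0.614] turn [ 0.    -0.001  0.   ] at [ 0.4948 -0.1916  0.1777] q6 -1.97 t 12.3
```

Request:
jog_arm([
  [[0, 0, 0.1], [0, 0, 0]],
  [[0, 0, 0.25], [0, 0, 0]],
  [[0, 0, 0.4], [0, 0, 0]],
  [[0, 0, 0.55], [0, 0, 0]],
  [[0, -0.003, 0.612], [0, 0, 0]],
])

```text
t: 12.8
tool_pos: [0.4943, -0.1913, 0.0525]
orientation: [-0.101, -3.136, -0.004]
force: [-0.5, 0.3, -0.4]
opening: 0.016
gripper_force: 0.0
```

Request:
jog_arm([
  [[0, 0, 0], [0, 0, 0]],
  [[-0.04, 0, 0], [0, 0, 0]],
  [[-0.08, 0, 0], [0, 0, 0]],
  [[-0.12, 0, 0], [0, 0, 0]],
  [[-0.16, 0, 0], [0, 0, 0]],
])

```text
t: 13.3
tool_pos: [0.529, -0.1949, 0.0575]
orientation: [0.101, 3.139, -0.001]
force: [-2.8, -0.6, 1.9]
opening: 0.0159
gripper_force: 1.4
```

```bash
python3 p.py unit -.1235 0 .055 1.5708
```

```text
shift [-0.347  0.001  0.013] turn [-0.     0.001  0.   ] at [ 0.529  -0.1949  0.0575] q6 -1.95 t 13.3
```

Request:
jog_arm([
  [[-0.03, 0, 0], [0, 0, 0]],
  [[-0.06, 0, 0], [0, 0, 0]],
  [[-0.09, 0, 0], [0, 0, 0]],
  [[-0.12, 0, 0], [0, 0, 0]],
  [[-0.15, 0, 0], [0, 0, 0]],
])

```text
t: 13.8
tool_pos: [0.5579, -0.1964, 0.0562]
orientation: [-0.101, -3.14, -0.0]
force: [-2.6, 0.5, 2.8]
opening: 0.0157
gripper_force: 1.6
```

Request:
jog_arm([
  [[-0.03, 0, 0], [0, 0, 0]],
  [[-0.06, 0, 0], [0, 0, 0]],
  [[-0.09, 0, 0], [0, 0, 0]],
  [[-0.12, 0, 0], [0, 0, 0]],
  [[-0.15, 0, 0], [0, 0, 0]],
])

```text
t: 14.3
tool_pos: [0.5879, -0.1983, 0.0562]
orientation: [-0.101, -3.14, -0.0]
force: [-2.8, 0.9, 2.4]
opening: 0.0159
gripper_force: 1.4
```

```bash
python3 p.py unit -.1235 0 .055 1.5708
```

```text
shift [-0.052 -0.     0.006] turn [ 0. -0.  0.] at [ 0.5879 -0.1983  0.0562] q6 -1.91 t 14.3
```

Request:
jog_arm([
  [[-0.015, 0, 0], [0, 0, 0]],
  [[-0.03, 0, 0], [0, 0, 0]],
  [[-0.04, 0, 0], [0, 0, 0]],
  [[-0.045, 0, 0], [0, 0, 0]],
  [[-0.045, 0, 0], [0, 0, 0]],
])

```text
t: 14.8
tool_pos: [0.5966, -0.1989, 0.0562]
orientation: [0.101, 3.14, -0.0]
force: [-0.6, 1.2, 1.2]
opening: 0.0154
gripper_force: 0.1
```

Request:
jog_arm([
  [[-0.005, 0, 0], [0, 0, 0]],
  [[-0.01, 0, 0], [0, 0, 0]],
  [[-0.015, 0, 0], [0, 0, 0]],
  [[-0.02, 0, 0], [0, 0, 0]],
  [[-0.02, 0, 0], [0, 0, 0]],
])

```text
t: 15.3
tool_pos: [0.5977, -0.1989, 0.0562]
orientation: [-0.101, -3.134, -0.001]
force: [-17.2, 2.0, 12.4]
opening: 0.0157
gripper_force: 8.6
```

Request:
jog_arm([
  [[-0.004, 0, 0], [0, 0, 0]],
  [[-0.008, 0, 0], [0, 0, 0]],
  [[-0.008, 0, 0], [0, 0, 0]],
])

```text
t: 15.6
tool_pos: [0.5977, -0.1989, 0.0562]
orientation: [-0.101, -3.131, -0.002]
force: [-26.1, 3.5, 18.6]
opening: 0.0155
gripper_force: 13.2
```

Request:
jog_arm([
  [[0.05, 0, 0], [0, 0, 0]],
  [[0.15, 0, 0], [0, 0, 0]],
  [[0.3, 0, -0.1], [0, 0, 0]],
  [[0.4, 0, -0.3], [0, 0, 0]],
  [[0.4, 0, -0.5], [0, 0, 0]],
])

```text
t: 16.1
tool_pos: [0.5193, -0.1934, 0.1558]
orientation: [-0.102, -3.137, -0.002]
force: [1.6, 0.7, -0.2]
opening: 0.016
gripper_force: 0.0
```

Request:
jog_arm([
  [[0.1, 0, -0.15], [0, 0, 0]],
  [[0.3, 0, -0.3], [0, 0, 0]],
  [[0.4, 0, -0.4], [0, 0, 0]],
  [[0.4, 0, -0.4], [0, 0, 0]],
  [[0.4, 0, -0.4], [0, 0, 0]],
])

```text
t: 16.6
tool_pos: [0.4429, -0.1892, 0.2367]
orientation: [0.102, 3.137, -0.002]
force: [0.6, 0.2, -0.6]
opening: 0.0158
gripper_force: 0.0
```

```bash
python3 - <<'E'
from h import *
from plant import imaging,robot
import pickle
c=imaging.read_camera("wrist");t=imaging.read_camera("top");pickle.dump((c,t),open("w7.pkl","wb"))
u=np.load("fit.npz")["unit"];
print(robot.read_state()["tool_pos"])
o=np.zeros((400,800,3),np.uint8);
o[:,:400]=cv2.resize(t["frame"][150:250,340:440,::-1],None,fx=4,fy=4,interpolation=cv2.INTER_CUBIC)
w=c["frame"][:,:,::-1].copy()
for P in [(-.116,.027,.089),(-.116,-.027,.089),(-.006,.027,.089),(-.006,-.027,.089)]:
    print(proj(c,[*W(u,P[0],P[1]),P[2]])[0],(proj(t,[*W(u,P[0],P[1]),P[2]])[0]-[340,150])*4)
o[:,400:]=w[:,120:520]
cv2.imwrite("pics/w7.png",o)
E
```

```text
[ 0.44249775 -0.18868898  0.23500243]
[339.45103813 312.45691551] [162.02912582 200.63682676]
[296.32811088 312.40684238] [237.36080491 204.4759148 ]
[337.77405856 381.88123698] [165.94733593  50.98418685]
[297.88463555 381.82214818] [240.17388922  54.94149794]
```

View pics/w7.png

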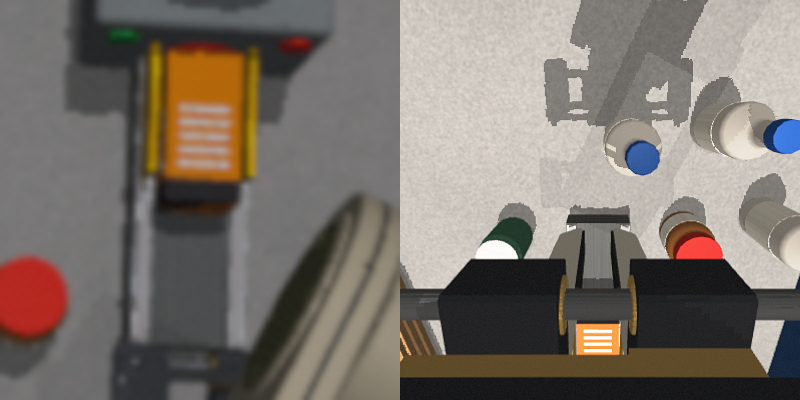

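The top view shows the cartridge's front edge at crop y≈52, against a projected home of 51–55, with the red collar right at it. The last push rose to 26 N without motion. That is home against the collar, and jar and can are standing. Handing in.

```bash
python3 -c "
from plant import robot
print(robot.close_job())"
```

```text
the job is handed in; nothing more can be done
None
```

The job is handed in: the drawer is open, the cartridge was laid in the channel, let go and pushed onto the spigot until it stopped against the collar (26 N, no motion), and I never touched the bottle, jar, can or carton; the judge's result was not shown.

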